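# Hang the second pair of ear defenders on the hanger bar

### The job

Two pairs of ear defenders share the hanger stand, but the pair already hanging has been left out in the middle of the bar. Without lifting it off, push it along the bar until its headband is against the post; then pick up the pair standing on the bench and hang it by its crown on the bar in front of the first, square across the bar with one cup on each side. Leave both hanging still and do not disturb the other things on the bench.

Things in the scene. Friction and masses are not known exactly. Their poses are not given: they have to be found in the camera images.
- stand: fixed hanger stand: dark steel foot plate (140 mm in x, y -177 to +53 mm, 10 mm thick at most), 24 mm square aluminium post 234 mm high, and a level bar from the post along the stand's -y. Origin at bench level below the point where the bar meets the post's front face; x across the bar, z up. Bar 20 mm wide, 12 mm thick, top at z = 210 mm, end turned up 10 mm
- bar_root (a point): on top of the bar where it meets the post's front face. The post rises 24 mm above the bar's top and is the stop for the headband: a pair pushed home has its crown centre 15 mm from this face (stand y = -15 mm)
- bar_end (a point): on top of the bar at the inner face of its upturned end, 151 mm from the post; the upturned part is 7 mm thick and rises 10 mm above the bar's top
- hung: first pair of ear defenders, same make as the second (sizes there). Hangs over the bar, square across it (its y along the bar), crown centre 75 to 95 mm from the post at the start, which leaves no room for the second pair's cups on either side. Slides on the bar at 1 to 3 N. Origin between the cups' feet, 165 mm under the crown's underside
- hung_crown (a point): centre of the crown pad of the hanging pair, 10 mm above the pad's underside; the pad is 30 mm wide along the bar, the cups below it are 66 mm wide along the bar
- hung_under (a point): middle of the flat underside of the hanging pair's crown, which lies on the bar
- spare: second pair, standing on the bench on its cups: rigid arch, black, grey padded crown, ear cup at each end. Origin between the cups' flat feet; z up to the crown, x from cup to cup, y along the band's width; same after a half turn. 156 mm over the cups (x), 183 mm high, 0.18 to 0.29 kg. Cups 66 mm in y, 86 mm high, 76 mm clear between them; the arch is clear inside
- spare_crown (a point): centre of the crown pad of the standing pair, the point to grasp: pinch the pad from above across its 30 mm width (y). 10 mm above the pad's underside, 8 mm below the top of the band; the pad is 38 mm long in x
- spare_under (a point): middle of the flat underside of the standing pair's crown, 165 mm above its feet
- reel_solder: bystander: reel of solder wire, 76 mm across, 56 mm high, standing on the bench; origin under its centre
- tape_roll: bystander: roll of insulating tape, 60 mm across, 24 mm high; origin under its centre
- ipa_bottle: bystander: small white bottle with a nozzle, 48 mm across, 126 mm high; origin under its centre
- driver_small: bystander: small screwdriver, 160 mm long, 17 mm thick, lying on the bench

How it is judged:
By the outcome, as a careful person would: the job done as asked, in the order asked, and still so for the second after the job is handed in, with the robot touching nothing.
It also fails if it takes over 58 s, if anything falls off the work surface, if the arm or the gripper's body presses on something with over 40 N, if the wrist force passes 120 N, or if a joint passes its speed limit or range.

### The arm

A 7-joint arm with a two-finger parallel gripper is mounted at the origin on a cart in front of the work surface, level with it; the furniture and walls round the work are solid. World frame = base frame: x ahead of the robot, y to its left, z up, the work surface at z = 0. Lengths are in mm, angles in rad, forces in N, time in s.
With the tool pointing down it reaches from about 350 to 900 mm from the base axis. Payload 8.1 kg.
Tool frame: the origin (TCP) lies at the very end of the fingers, on their centre line; the grasp point (between the pads) lies 19 mm behind it (manip.grasp_offset is the distance from the TCP to the grasp point, in mm); z points along the fingers, y is the line along which they close (so a half turn about z gives the same grasp; the last joint's range is limited). The gripper opens to 92 mm and grips with 3 to 60 N. Pads are 19 mm wide; open, the fingers measure 130 mm over their backs; the gripper's body (75 mm by 190 mm) begins 47 mm behind the grasp point.
Start: joints at [-1.208, 0.434, 0.025, 1.573, -0.012, 1.134, -0.075], TCP at [280.739, 558.415, 226.742] pointing down, gripper open.
Joint ranges: [-2.62, 2.62], [-0.44, 2.09], [-1.27, 1.32], [0.08, 2.57], [-1.32, 4.46], [0.12, 2], [-2.74, 2.74]. Speed limits (rad/s): [2.22, 2.22, 3.01, 3.01, 3.14, 3.14, 3.14].

### API

Orientations are given as a unit quaternion [x, y, z, w].
In Python, from bench import status, viewer, manip gives the robot as it stands.
- The arm moves only by the tool carry_out, never from a script. Its argument "series" is a list of rows, each a list of 3 entries, a list of its own where there are three numbers: the gripper command: -1 is shut, 1 is fully open, values between are in proportion, then the shift along the tool's x, y, z each as a share of 10 cm, from -1 to 1, then the turn, a rotation vector about the tool's x, y, z each as a share of 2 rad, from -1 to 1. In form: [[grip, [x, y, z], [wx, wy, wz]], ...]. A call has 1 to 5 rows; each row is the pose to reach, as a shift and turn from the pose commanded when the call began, along the tool's axes at that moment; what a row does not reach only later rows make up. A row lasts 1/12 s, in which the tool goes at most 41.7 mm and 7.16 degrees, less where a joint would pass 70% of its speed; a pose out of reach is approached as far as the arm can. A call with a number of a shift or a turn outside -1 to 1 is refused whole. A call with a gripper value outside its range is refused whole. The fingers move at their own pace and stop on an object; "newtons" is the grip in N (left out, the last holds). Time passes only in rows, so rows that repeat a pose let the fingers close. It gives the time, the measured TCP pose, the force, the opening and the grip force at its end, in the units of the state.
- status.get_state(): the state, without advancing time (a new reading comes with each control period).
- viewer.camera(name): name is "scene" or "top" or "wrist"; returns a dict with "pixels" (480x640x3 uint8, red, green, blue), "depth" (480x640 float32, mm along the optical axis (not along the pixel's ray), 0 where there is no reading), "K" (3x3 intrinsics, pixels), "position" and "orientation" of the camera in the world; the wrist camera has in their place "hand_eye" (4x4, takes a point from camera to tool coordinates, whose origin is the TCP and whose axes are the flange's). Camera axes: x right, y down, z forward; pixel columns grow to the right and rows downward; lengths in mm; the calibration is good to about 2 mm. A picture is of the moment at which its call begins: read the wrist's pose just before it.
- manip.job_done(): hands the job in; it is judged then, once.
The state is a dict: "t": time; "joints": joint angles; "joint_velocities": joint speeds; "joint_torque": joint torques, N m; "ee_pos": TCP position; "ee_rot": TCP orientation; "force": force on the tool from outside, world axes, zero at the start; "wrist_torque": the same for the moment, N m; "width": finger opening in mm; "finger_force": force on a finger pad.
Only numpy, scipy, OpenCV 4.12 (cv2) and the standard library are available. Lean on these libraries where they do the work, as an engineer would, in place of code of your own. Each camera call takes 0.05 s, during which the arm holds its last target. There are 200 camera calls.

## Working session

There is one attempt and no reset: what is moved stays moved. The work goes in short steps, Python scripts to look and compute and a tool call to move; the robot and the scene stay as the last step left them, time stands still between calls to the robot, and variables do not carry over. Pictures are saved under pics/ and viewed, at most 10 in all, crops included, and the job is handed in when it is done.

Besides the shell and the picture viewer there is one more tool, called after ">>>" in YAML: its name, and indented under it one key for each argument. carry_out: Moves the arm, as the interface text tells. Its arguments: {"type":"object","properties":{"series":{"type":"array","items":{"type":"array"}},"newtons":{"type":"number"}},"required":["series"]}

```bash
mkdir -p pics; cat > h.py <<'E'
import numpy as np,cv2
from scipy.spatial.transform import Rotation as R
from bench import status,viewer,manip
def cam(n):
    s=status.get_state(); c=viewer.camera(n)
    if n=="wrist":
        H=np.array(c["hand_eye"]); r=R.from_quat(s["ee_rot"]).as_matrix()
        c["Rm"]=r@H[:3,:3]; c["p"]=r@H[:3,3]+np.array(s["ee_pos"])
    else:
        c["Rm"]=R.from_quat(c["orientation"]).as_matrix(); c["p"]=np.array(c["position"])
    return c
def cloud(c):
    K=np.array(c["K"]);d=c["depth"];v,u=np.mgrid[:480,:640]
    P=np.stack([(u-K[0,2])/K[0,0]*d,(v-K[1,2])/K[1,1]*d,d],-1)
    return P@c["Rm"].T+c["p"]
def save(c,n): cv2.imwrite("pics/"+n,c["pixels"][...,::-1])
def row(target,tgtR=None):
    s=status.get_state(); r=R.from_quat(s["ee_rot"])
    print("shift(share)",(r.inv().apply(np.array(target)-s["ee_pos"])/100).round(3))
    if tgtR is not None: print("turn(share)",((r.inv()*tgtR).as_rotvec()/2).round(3))
E
python3 - <<'E'
from h import *
s=status.get_state();print(s["t"],s["ee_pos"],s["ee_rot"],R.from_quat(s["ee_rot"]).as_matrix().round(2),s["force"],s["width"])
for n in("scene","top"):
    c=cam(n);save(c,n+"0.png");np.savez(n+"0.npz",P=cloud(c),I=c["pixels"]);print(n,c["p"],c["Rm"].round(2))
E
```

```text
0.0 [280.56026227 557.90461729 225.93836102] [ 2.30870720e-01  9.72984103e-01 -7.95938690e-04 -1.09057135e-04] [[-0.89  0.45 -0.  ]
 [ 0.45  0.89 -0.  ]
 [-0.   -0.   -1.  ]] [ 0.05019584  0.55849888 -0.17733254] 91.64756836166372
scene [  97.76266688 -706.86723403  686.51530938] [[ 0.82 -0.31  0.49]
 [-0.58 -0.45  0.68]
 [ 0.01 -0.84 -0.55]]
top [ 443.74250358  -27.74295927 1178.93357911] [[ 0.02 -0.99  0.12]
 [-1.   -0.02  0.02]
 [-0.01 -0.12 -0.99]]
```

View pics/scene0.png

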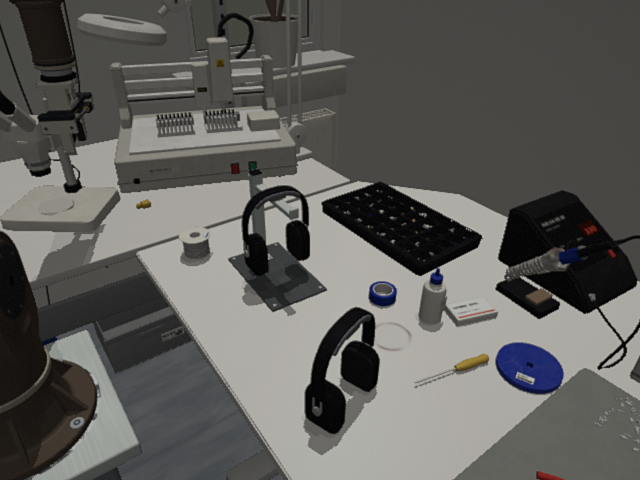

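View pics/top0.png

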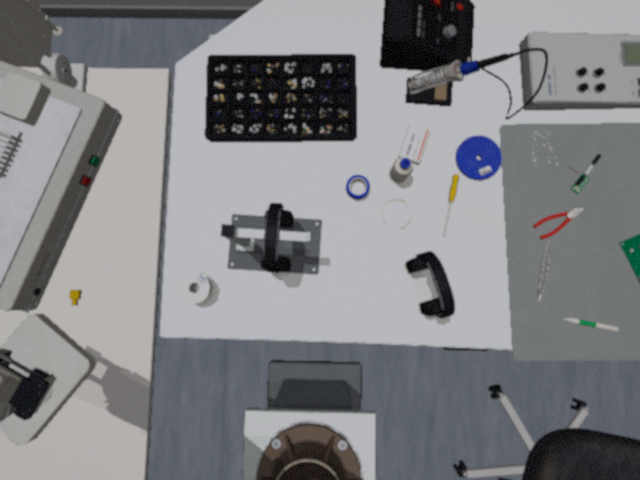

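The scene view shows the stand, with its post top near (257,175) and the hung pair near (277,230). The spare stands near (345,370), the reel at (195,243), the tape at (382,292) and the bottle at (433,297). In the top view the post is at (228,231), the bar runs right to about (312,236), the hung crown is near (273,236) and the spare near (433,285). Next I measure with depth.

```bash
python3 - <<'E'
from h import *
d=np.load("top0.npz");P=d["P"];I=d["I"].astype(int)
def show(n,m):
    q=P[m]; 
    if len(q)<5: print(n,len(q));return
    r=cv2.minAreaRect(q[:,:2].astype(np.float32))
    print(n,len(q),"med",np.median(q,0).round(1),"min",q.min(0).round(),"max",q.max(0).round(),"rect",np.round(r[0],1),np.round(r[1],1),round(r[2],1))
v,u=np.mgrid[:480,:640]; Z=P[...,2]
def box(a,b,c,e): return (u>=a)&(u<=b)&(v>=c)&(v<=e)
st=box(215,330,195,285)
show("post top",box(215,240,215,245)&(Z>222)&(Z<245))
show("bar",box(236,325,215,250)&(Z>204)&(Z<216)&(I.sum(-1)>250))
show("barend",box(300,330,215,250)&(Z>190)&(I.sum(-1)>150))
show("plate",st&(Z>4)&(Z<16)&(I.sum(-1)<450))
h=box(255,300,195,280)&(I.sum(-1)<200)
show("hung band>205",h&(Z>205)); show("hung top>220",h&(Z>222)); show("hung cups",h&(Z>40)&(Z<125))
sp=box(395,465,240,325)&(I.sum(-1)<250)
show("spare all",sp&(Z>30)); show("spare top>170",sp&(Z>172)); show("spare >150",sp&(Z>150))
for a,b in((30,100),(100,150)): show(f"spare {a}",sp&(Z>a)&(Z<b))
show("reel",box(180,215,270,310)&(Z>45)&(Z<70)); show("tape",box(340,375,170,205)&(Z>15)&(Z<40)); show("bottle",box(385,420,145,190)&(Z>60))
m=sp&(Z>100)
c=P[m]; xy=c[:,:2]-c[:,:2].mean(0); w,V=np.linalg.eigh(xy.T@xy); print("spare axis",V[:,1])
for l,n in((np.load("scene0.npz"),"scene"),):
    Q=l["P"];J=l["I"].astype(int)
    for nm,b in(("spare",box(300,385,300,435)),("hung",box(238,315,180,276))):
        q=Q[b&(J.sum(-1)<200)]; 
        t=q[:,2].max(); 
        for lo,hi in((15,90),(90,150),(150,260)):
            k=q[(q[:,2]>lo)&(q[:,2]<hi)]; print(nm,lo,k.shape,np.percentile(k,[2,50,98],axis=0).round().tolist() if len(k) else "")
E
```

```text
post top 162 med [561.9 169.8 236.6] min [551. 158. 224.] max [576. 184. 240.] rect [563.1 170.9] [25.5 25.3] 87.1
bar 538 med [558.4  66.1 211.7] min [545.   1. 204.] max [572. 157. 216.] rect [558.4  79.4] [156.   20.4] 87.1
barend 106 med [554.7  11.5 212.6] min [444. -28. 202.] max [ 565.   22. 1179.] rect [504.   -0.7] [130.   23.6] 13.8
plate 2900 med [545.   66.4   8. ] min [454. -32.   4.] max [649. 241.  16.] rect [552.4 105.7] [192.8 273.5] 1.0
hung band>205 748 med [554.   80.5 226.7] min [444. -28. 205.] max [ 623.   98. 1179.] rect [515.9  58.9] [209.6  83.4] 28.5
hung top>220 512 med [557.5  80.7 229.4] min [444. -28. 222.] max [ 607.   95. 1179.] rect [511.   53.4] [199.4  68.3] 31.4
hung cups 233 med [520.6  57.  114.3] min [487.  47.  54.] max [631. 118. 125.] rect [559.4  79.6] [ 65.8 143.7] 84.8
spare all 1398 med [ 459.6 -273.9  165. ] min [ 390. -309.   31.] max [ 535.  -28. 1179.] rect [ 421.9 -173.6] [149.2 255.5] 21.5
spare top>170 608 med [ 462.6 -278.   183. ] min [ 410. -304.  172.] max [ 516.  -28. 1179.] rect [ 429.8 -167.6] [108.2 259.5] 16.9
spare >150 
[... 591 characters left out ...]
2 58.3] 40.7
bottle 338 med [ 738.5 -210.2   88.4] min [ 444. -241.   60.] max [ 766.  -28. 1179.] rect [ 608.8 -117.4] [ 46.4 372.9] 54.4
spare axis [-0.91644265 -0.40016604]
spare 15 (2849, 3) [[388.0, -330.0, 17.0], [490.0, -293.0, 62.0], [530.0, -244.0, 87.0]]
spare 90 (687, 3) [[387.0, -315.0, 92.0], [395.0, -299.0, 120.0], [534.0, -251.0, 149.0]]
spare 150 (1196, 3) [[399.0, -310.0, 153.0], [438.0, -291.0, 178.0], [510.0, -267.0, 186.0]]
hung 15 (651, 3) [[485.0, 45.0, 51.0], [572.0, 55.0, 71.0], [620.0, 159.0, 89.0]]
hung 90 (1105, 3) [[481.0, 47.0, 92.0], [550.0, 67.0, 119.0], [630.0, 168.0, 145.0]]
hung 150 (955, 3) [[482.0, 42.0, 153.0], [545.0, 73.0, 214.0], [629.0, 168.0, 231.0]]
```

Measured: the bar root is near (562.4, 158.5) and the bar runs along (-0.051, -0.999). The hung crown is about 78 mm from the post. The spare crown is near (463, -278), with its x axis at about 18°. I lift first and square the tool to the bar with the fingers shut.

>>> carry_out:
  series:
    - [-1, [0, 0, -0.3], [0, 0, -0.06]]
    - [-1, [0, 0, -0.6], [0, 0, -0.12]]
    - [-1, [0, 0, -0.8], [0, 0, -0.18]]
    - [-1, [0, 0, -0.8], [0, 0, -0.208]]
    - [-1, [0, 0, -0.8], [0, 0, -0.208]]
  newtons: 20

```text
t: 0.52
ee_pos: [281.0, 558.8, 307.9]
ee_rot: [0.024, 1.0, 0.001, 0.0]
force: [-0.1, -0.6, -0.9]
width: 62.9
finger_force: 0.0
```

>>> carry_out:
  series:
    - [-1, [-0.15, -0.25, 0], [0, 0, 0]]
    - [-1, [-0.3, -0.5, 0], [0, 0, 0]]
    - [-1, [-0.45, -0.75, 0], [0, 0, 0]]
    - [-1, [-0.6, -1, 0], [0, 0, 0]]
    - [-1, [-0.6, -1, 0], [0, 0, 0]]

```text
t: 0.93
ee_pos: [339.7, 449.5, 305.9]
ee_rot: [0.03, 1.0, -0.002, 0.001]
force: [0.5, 0.8, 1.2]
width: 29.8
finger_force: 0.0
```

>>> carry_out:
  series:
    - [-1, [-0.15, -0.25, 0], [0, 0, 0]]
    - [-1, [-0.3, -0.5, 0], [0, 0, 0]]
    - [-1, [-0.45, -0.75, 0], [0, 0, 0]]
    - [-1, [-0.6, -1, 0], [0, 0, 0]]
    - [-1, [-0.6, -1, 0], [0, 0, 0]]

```text
t: 1.35
ee_pos: [393.8, 346.5, 305.9]
ee_rot: [0.03, 1.0, -0.002, 0.0]
force: [0.0, -0.2, 0.3]
width: 1.0
finger_force: 0.0
```

>>> carry_out:
  series:
    - [-1, [-0.15, -0.25, 0], [0, 0, 0]]
    - [-1, [-0.3, -0.5, 0], [0, 0, 0]]
    - [-1, [-0.45, -0.75, 0], [0, 0, 0]]
    - [-1, [-0.6, -1, 0], [0, 0, 0]]
    - [-1, [-0.6, -1, 0], [0, 0, 0]]

```text
t: 1.77
ee_pos: [448.1, 243.7, 305.9]
ee_rot: [0.03, 1.0, -0.002, 0.0]
force: [0.7, -0.8, -0.1]
width: 0.6
finger_force: 0.0
```

>>> carry_out:
  series:
    - [-1, [-0.15, -0.25, 0], [0, 0, 0]]
    - [-1, [-0.3, -0.5, 0], [0, 0, 0]]
    - [-1, [-0.45, -0.75, 0], [0, 0, 0]]
    - [-1, [-0.6, -1, 0], [0, 0, 0]]
    - [-1, [-0.6, -1, 0], [0, 0, 0]]

```text
t: 2.18
ee_pos: [502.5, 140.8, 305.9]
ee_rot: [0.03, 1.0, -0.002, -0.0]
force: [0.1, -1.8, 0.6]
width: 0.2
finger_force: 0.0
```

>>> carry_out:
  series:
    - [-1, [-0.15, -0.25, 0], [0, 0, 0]]
    - [-1, [-0.3, -0.5, 0], [0, 0, 0]]
    - [-1, [-0.45, -0.75, 0], [0, 0, 0]]
    - [-1, [-0.6, -1, 0], [0, 0, 0]]
    - [-1, [-0.6, -1, 0], [0, 0, 0]]

```text
t: 2.6
ee_pos: [556.9, 38.0, 305.8]
ee_rot: [0.03, 1.0, -0.002, -0.0]
force: [-1.4, -0.4, 0.6]
width: 1.1
finger_force: 0.0
```

```bash
python3 - <<'E'
from h import *
c=cam("wrist");save(c,"w1.png");P=cloud(c);I=c["pixels"].astype(int);ok=c["depth"]>0
print(c["p"])
def show(n,m):
    q=P[m&ok]
    if len(q)<5: print(n,len(q));return
    r=cv2.minAreaRect(q[:,:2].astype(np.float32))
    print(n,len(q),"med",np.median(q,0).round(1),"p1",np.percentile(q,1,axis=0).round(1),"p99",np.percentile(q,99,axis=0).round(1),"rect",np.round(r[0],1),np.round(r[1],1),round(r[2],1))
x,y,z=np.moveaxis(P,-1,0); s=I.sum(-1)
near=(abs(x-558)<90)
show("bar top",near&(z>205)&(z<214)&(abs(x-558)<20)&(y<150)&(s>200))
show("bar end",near&(z>216)&(z<224)&(abs(x-558)<20)&(y<20))
show("crown top",near&(z>215)&(z<235)&(abs(x-558)<18)&(y>45)&(y<120)&(s<200))
show("post",(z>228)&(z<240)&(abs(x-562)<25)&(y>150)&(s>150))
E
```

```text
[479.72234704  43.3774613  464.02360409]
bar top 4333 med [555.6  62.7 210. ] p1 [544.1   8.9 205.9] p99 [568.2 148.8 211.7] rect [556.5  76.5] [147.3  20.6] 87.5
bar end 278 med [552.4   5.8 219.6] p1 [543.6   2.  216.5] p99 [562.3   9.1 221.2] rect [552.9   5.4] [ 7.1 19.5] 87.6
crown top 2148 med [556.9  81.3 229.5] p1 [540.3  67.2 220.7] p99 [575.5  95.5 231.1] rect [558.   81.5] [29.5 35.9] 89.9
post 271 med [569.4 160.9 234.1] p1 [549.  158.3 228.1] p99 [574.1 184.3 236.4] rect [561.4 171.3] [26.1 25. ] 87.9
```

View pics/w1.png

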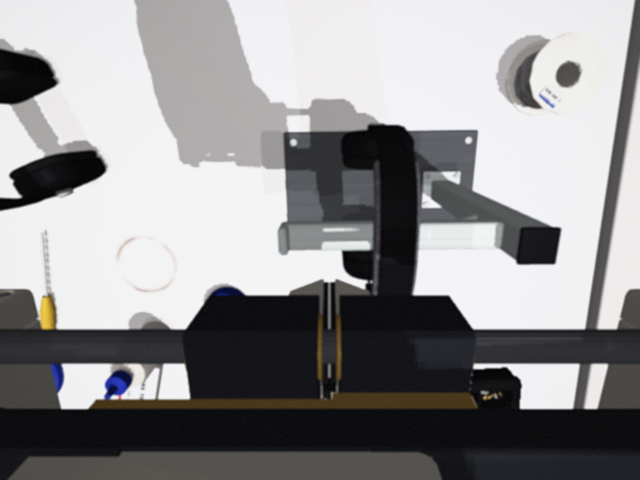

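The wrist view shows the hung band across the bar (375–418, 125–290), the upturned end at (284,238) and the post at (537,245). Both measurements agree within 2 mm: the crown is at y≈81 and the bar end's inner face at y≈9. I lower between the upturned end and the crown.

>>> carry_out:
  series:
    - [-1, [0.015, 0.01, 0.25], [0, 0, 0.005]]
    - [-1, [0.015, 0.01, 0.5], [0, 0, 0.005]]
    - [-1, [0.015, 0.01, 0.75], [0, 0, 0.005]]
    - [-1, [0.015, 0.01, 0.9], [0, 0, 0.005]]
    - [-1, [0.015, 0.01, 0.9], [0, 0, 0.005]]

```text
t: 3.07
ee_pos: [551.1, 46.5, 212.9]
ee_rot: [0.03, 1.0, -0.0, -0.003]
force: [-0.1, -0.4, -0.9]
width: 0.7
finger_force: 0.0
```

>>> carry_out:
  series:
    - [-1, [0, 0.03, 0], [0, 0, 0]]
    - [-1, [0, 0.06, 0], [0, 0, 0]]
    - [-1, [0, 0.09, 0], [0, 0, 0]]
    - [-1, [0, 0.12, 0], [0, 0, 0]]
    - [-1, [0, 0.15, 0], [0, 0, 0]]

```text
t: 3.48
ee_pos: [555.5, 60.3, 217.8]
ee_rot: [0.03, 1.0, 0.0, 0.001]
force: [0.1, -3.3, 2.7]
width: 0.5
finger_force: 1.9
```

>>> carry_out:
  series:
    - [-1, [0, 0.04, 0.02], [0, 0, 0]]
    - [-1, [0, 0.08, 0.02], [0, 0, 0]]
    - [-1, [0, 0.12, 0.02], [0, 0, 0]]
    - [-1, [0, 0.16, 0.02], [0, 0, 0]]
    - [-1, [0, 0.2, 0.02], [0, 0, 0]]

```text
t: 3.9
ee_pos: [558.1, 77.6, 217.4]
ee_rot: [0.031, 1.0, -0.001, 0.003]
force: [-0.3, -10.0, 15.5]
width: 0.4
finger_force: 9.6
```

>>> carry_out:
  series:
    - [-1, [0, 0.04, 0], [0, 0, 0]]
    - [-1, [0, 0.08, 0], [0, 0, 0]]
    - [-1, [0, 0.12, 0], [0, 0, 0]]
    - [-1, [0, 0.16, 0], [0, 0, 0]]
    - [-1, [0, 0.2, 0], [0, 0, 0]]

```text
t: 4.32
ee_pos: [559.5, 97.6, 217.4]
ee_rot: [0.031, 1.0, -0.001, 0.003]
force: [-0.4, -9.9, 15.6]
width: 0.3
finger_force: 9.5
```

```bash
cat > hung.py <<'E'
from h import *
import sys
c=cam("wrist");save(c,sys.argv[1]);P=cloud(c);I=c["pixels"].astype(int);ok=c["depth"]>0
x,y,z=np.moveaxis(P,-1,0); s=I.sum(-1)
sc=cam("scene");cv2.imwrite("pics/s_"+sys.argv[1],cv2.resize(sc["pixels"][150:330,180:400,::-1],None,fx=3,fy=3))
E
python3 hung.py w2.png; python3 -c "
from h import *
s=status.get_state();print(s['ee_pos'],s['force'],s['wrist_torque'])"
```

```text
[559.48456985  98.5693757  217.36380817] [-0.57560618 -7.39491477 15.70544692] [-1.21179239  0.07878754  0.03161266]
```

View pics/s_w2.png

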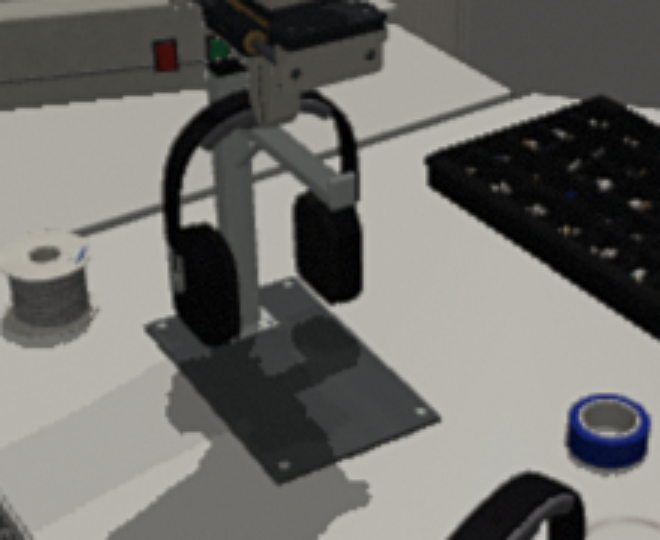

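The pair hangs square and is sliding well, with the finger against the front of the crown. The fingertip bears down on something, so I ease up 2 mm and finish the push.

>>> carry_out:
  series:
    - [-1, [0, 0.0, -0.025], [0, 0, 0]]
    - [-1, [0, 0.03, -0.025], [0, 0, 0]]
    - [-1, [0, 0.06, -0.025], [0, 0, 0]]
    - [-1, [0, 0.08, -0.025], [0, 0, 0]]
    - [-1, [0, 0.1, -0.025], [0, 0, 0]]

```text
t: 4.83
ee_pos: [558.8, 109.1, 218.4]
ee_rot: [0.031, 1.0, -0.0, 0.001]
force: [0.2, -7.3, 10.3]
width: 0.3
finger_force: 6.0
```

>>> carry_out:
  series:
    - [-1, [0, 0.02, -0.015], [0, 0, 0]]
    - [-1, [0, 0.03, -0.015], [0, 0, 0]]
    - [-1, [0, 0.04, -0.015], [0, 0, 0]]
    - [-1, [0, 0.05, -0.015], [0, 0, 0]]
    - [-1, [0, 0.05, -0.015], [0, 0, 0]]

```text
t: 5.25
ee_pos: [558.3, 115.0, 218.9]
ee_rot: [0.03, 1.0, -0.0, 0.0]
force: [0.3, -3.2, 4.8]
width: 0.1
finger_force: 3.0
```

```bash
cat > cr.py <<'E'
from h import *
c=cam("wrist");T=cam("top");save(c,"w3.png")
for n,k in(("w",c),("t",T)):
    P=cloud(k);I=k["pixels"].astype(int);x,y,z=np.moveaxis(P,-1,0);s=I.sum(-1)
    m=(k["depth"]>0)&(z>160)&(z<234)&(s<200)&(y>50)&(y<200)&(abs(x-560)>20)&(abs(x-560)<75)
    for sd in(-1,1):
        q=P[m&((x-560)*sd>0)]; print(n,sd,len(q),np.percentile(q,[2,50,98],axis=0).round(1).tolist() if len(q)>9 else "")
E
python3 cr.py
```

```text
w -1 8052 [[487.4, 129.2, 175.1], [515.3, 143.1, 218.4], [538.9, 156.4, 228.4]]
w 1 0 
t -1 0 
t 1 0
```

>>> carry_out:
  series:
    - [-1, [0, 0.01, -0.005], [0, 0, 0]]
    - [-1, [0, 0.02, -0.005], [0, 0, 0]]
    - [-1, [0, 0.03, -0.005], [0, 0, 0]]
    - [-1, [0, 0.03, -0.005], [0, 0, 0]]
    - [-1, [0, 0.03, -0.005], [0, 0, 0]]

```text
t: 5.77
ee_pos: [558.2, 118.4, 219.1]
ee_rot: [0.03, 1.0, 0.0, -0.0]
force: [0.6, -1.2, 1.3]
width: 0.4
finger_force: 1.2
```

>>> carry_out:
  series:
    - [-1, [0, 0.01, 0], [0, 0, 0]]
    - [-1, [0, 0.02, 0], [0, 0, 0]]
    - [-1, [0, 0.03, 0], [0, 0, 0]]
    - [-1, [0, 0.03, 0], [0, 0, 0]]
    - [-1, [0, 0.03, 0], [0, 0, 0]]

```text
t: 6.18
ee_pos: [558.7, 118.9, 219.1]
ee_rot: [0.031, 1.0, -0.001, 0.0]
force: [1.3, -6.6, 3.5]
width: 0.5
finger_force: 3.7
```

>>> carry_out:
  series:
    - [-1, [0, 0.01, 0], [0, 0, 0]]
    - [-1, [0, 0.02, 0], [0, 0, 0]]
    - [-1, [0, 0.03, 0], [0, 0, 0]]
    - [-1, [0, 0.03, 0], [0, 0, 0]]
    - [-1, [0, 0.03, 0], [0, 0, 0]]

```text
t: 6.6
ee_pos: [558.8, 119.1, 219.1]
ee_rot: [0.032, 0.999, -0.003, -0.0]
force: [-0.9, -14.5, 4.5]
width: 0.5
finger_force: 7.0
```

```bash
python3 cr.py
```

```text
w -1 7995 [[487.5, 132.3, 175.1], [515.3, 146.0, 218.5], [538.9, 159.0, 228.4]]
w 1 0 
t -1 0 
t 1 0
```

View pics/w3.png

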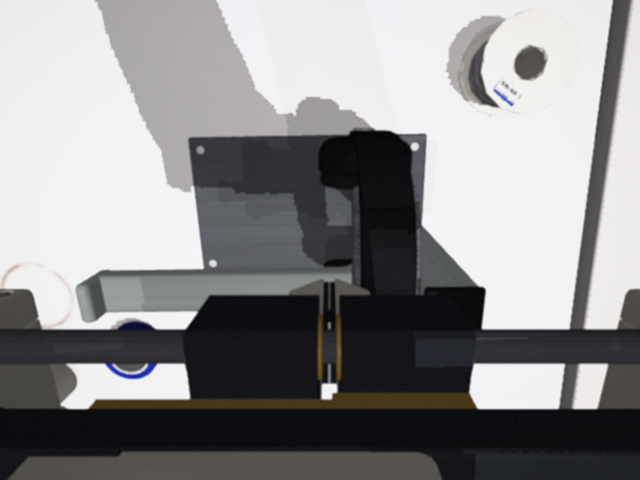

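The band now touches the post: the force rose to 14.5 N with no motion, and the crown centre is about 15 mm from the post face. In the picture the band's right edge at (420,250) meets the post. I back off, lift and move over to the spare.

>>> carry_out:
  series:
    - [-1, [0, -0.1, 0], [0, 0, 0]]
    - [-1, [0, -0.25, 0], [0, 0, 0]]
    - [-1, [0, -0.25, -0.3], [0, 0, 0]]
    - [-1, [0, -0.25, -0.6], [0, 0, 0]]
    - [-1, [0, -0.25, -0.9], [0, 0, 0]]

```text
t: 7.12
ee_pos: [556.5, 99.4, 309.8]
ee_rot: [0.03, 1.0, 0.0, -0.001]
force: [1.3, 0.4, -0.1]
width: 0.5
finger_force: 0.0
```

>>> carry_out:
  series:
    - [-1, [0.05, -0.25, 0], [0, 0, 0]]
    - [-1, [0.1, -0.5, 0], [0, 0, 0]]
    - [-1, [0.15, -0.75, 0], [0, 0, 0]]
    - [-1, [0.18, -0.96, 0], [0, 0, 0]]
    - [-1, [0.18, -0.96, 0], [0, 0, 0]]

```text
t: 7.53
ee_pos: [532.5, -0.2, 309.5]
ee_rot: [0.033, 0.999, -0.0, 0.0]
force: [-0.1, 0.0, 0.2]
width: 0.2
finger_force: 0.0
```

>>> carry_out:
  series:
    - [-1, [0.05, -0.25, 0], [0, 0, 0]]
    - [-1, [0.1, -0.5, 0], [0, 0, 0]]
    - [-1, [0.15, -0.75, 0], [0, 0, 0]]
    - [-1, [0.18, -0.96, 0], [0, 0, 0]]
    - [-1, [0.18, -0.96, 0], [0, 0, 0]]

```text
t: 7.95
ee_pos: [508.7, -94.4, 309.3]
ee_rot: [0.032, 0.999, -0.0, 0.0]
force: [-0.7, -0.5, -0.4]
width: 0.4
finger_force: 0.0
```

>>> carry_out:
  series:
    - [1, [0.05, -0.25, 0], [0, 0, 0]]
    - [1, [0.1, -0.5, 0], [0, 0, 0]]
    - [1, [0.15, -0.75, 0], [0, 0, 0]]
    - [1, [0.18, -0.96, 0], [0, 0, 0]]
    - [1, [0.18, -0.96, 0], [0, 0, 0]]

```text
t: 8.37
ee_pos: [485.1, -188.7, 309.3]
ee_rot: [0.032, 0.999, -0.001, 0.0]
force: [-0.0, -0.6, 0.9]
width: 29.0
finger_force: 0.0
```

>>> carry_out:
  series:
    - [1, [0.05, -0.25, 0], [0, 0, -0.05]]
    - [1, [0.1, -0.5, 0], [0, 0, -0.1]]
    - [1, [0.15, -0.75, 0], [0, 0, -0.15]]
    - [1, [0.18, -0.96, 0], [0, 0, -0.186]]
    - [1, [0.18, -0.96, 0], [0, 0, -0.186]]

```text
t: 8.78
ee_pos: [461.4, -283.1, 309.2]
ee_rot: [-0.156, 0.988, -0.001, -0.0]
force: [0.1, -0.3, -0.4]
width: 62.7
finger_force: 0.0
```

```bash
cat > sp.py <<'E'
from h import *
import sys
c=cam("wrist");save(c,"w4.png");P=cloud(c);I=c["pixels"].astype(int);s=I.sum(-1);x,y,z=np.moveaxis(P,-1,0)
st=status.get_state();print(st["ee_pos"],st["width"],st["force"],R.from_quat(st["ee_rot"]).as_matrix()[:2,1])
C=np.array([463,-278.])
near=(c["depth"]>0)&(np.hypot(x-C[0],y-C[1])<95)
def show(n,m):
    q=P[m]
    if len(q)<9: print(n,len(q));return
    r=cv2.minAreaRect(q[:,:2].astype(np.float32)); print(n,len(q),"med",np.median(q,0).round(1),"rect",np.round(r[0],1),np.round(r[1],1),round(r[2],1))
for lo in(150,165,175,180): show(lo,near&(z>lo)&(z<192))
show("cups",near&(z>20)&(z<92)&(s<200))
E
python3 sp.py
```

```text
[ 462.26367168 -280.85670957  309.00581501] 66.58441695715182 [-0.57591125  1.04622092 -0.98360084] [-0.30492746  0.95237558]
150 5391 med [ 450.4 -283.2  180.1] rect [ 459.6 -280.4] [132.2  30. ] 18.1
165 4890 med [ 453.6 -282.   180.9] rect [ 460.9 -280. ] [116.1  30. ] 18.1
175 3915 med [ 457.2 -281.1  182.5] rect [ 461.2 -279.7] [93.8 30.1] 17.4
180 2743 med [ 459.3 -280.5  183.8] rect [ 461.2 -279.7] [75. 29.] 19.0
cups 1424 med [ 419.5 -283.9   77.6] rect [ 455.8 -280.8] [141.1  62.4] 18.4
```

View pics/w4.png

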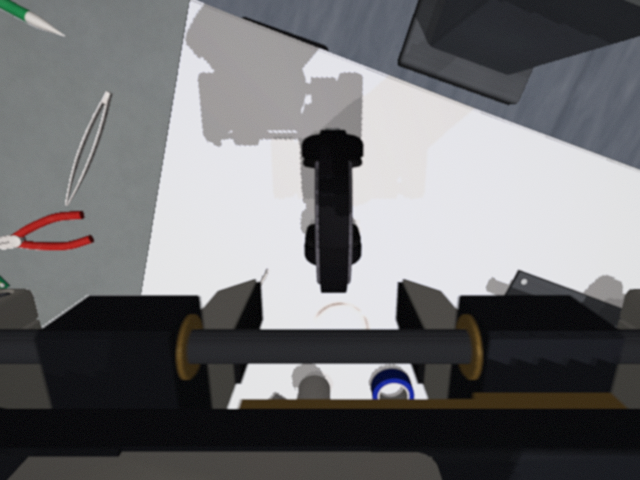

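The spare's arch is at (333,210), centred between the open fingers; its crown is at (461.2, -279.8) at 18°, so the tool is aligned. I descend to TCP z≈169, with the tips 4 mm above the pad's underside so they will clear the bar.

>>> carry_out:
  series:
    - [1, [0.007, 0.014, 0.3], [0, 0, 0]]
    - [1, [0.007, 0.014, 0.6], [0, 0, 0]]
    - [1, [0.007, 0.014, 0.9], [0, 0, 0]]
    - [1, [0.007, 0.014, 0.9], [0, 0, 0]]
    - [1, [0.007, 0.014, 0.9], [0, 0, 0]]

```text
t: 9.25
ee_pos: [461.4, -276.6, 218.5]
ee_rot: [-0.156, 0.988, 0.001, -0.001]
force: [0.1, -0.4, -0.3]
width: 91.5
finger_force: 0.0
```

>>> carry_out:
  series:
    - [1, [0, 0, 0.15], [0, 0, 0]]
    - [1, [0, 0, 0.3], [0, 0, 0]]
    - [1, [0, 0, 0.4], [0, 0, 0]]
    - [1, [0, 0, 0.5], [0, 0, 0]]
    - [1, [0, 0, 0.5], [0, 0, 0]]

```text
t: 9.67
ee_pos: [461.3, -278.2, 168.6]
ee_rot: [-0.156, 0.988, 0.0, -0.0]
force: [-0.8, -0.3, -0.1]
width: 91.6
finger_force: 0.0
```

>>> carry_out:
  series:
    - [0, [0, -0.015, 0], [0, 0, 0]]
    - [0, [0, -0.015, 0], [0, 0, 0]]
    - [0, [0, -0.015, 0], [0, 0, 0]]
    - [0, [0, -0.015, 0], [0, 0, 0]]
    - [-0.25, [0, -0.015, 0], [0, 0, 0]]
  newtons: 30

```text
t: 10.08
ee_pos: [461.9, -280.4, 169.7]
ee_rot: [-0.155, 0.988, -0.0, 0.0]
force: [1.1, -0.8, -0.9]
width: 63.4
finger_force: 0.0
```

>>> carry_out:
  series:
    - [-0.5, [0, 0, 0], [0, 0, 0]]
    - [-1, [0, 0, 0], [0, 0, 0]]
    - [-1, [0, 0, 0], [0, 0, 0]]
    - [-1, [0, 0, 0], [0, 0, 0]]
    - [-1, [0, 0, 0], [0, 0, 0]]

```text
t: 10.5
ee_pos: [461.7, -280.3, 169.2]
ee_rot: [-0.155, 0.988, 0.0, -0.0]
force: [0.3, -1.1, 0.3]
width: 29.9
finger_force: 14.0
```

>>> carry_out:
  series:
    - [-1, [0, 0, 0], [0, 0, 0]]
    - [-1, [0, 0, -0.05], [0, 0, 0]]
    - [-1, [0, 0, -0.15], [0, 0, 0]]
    - [-1, [0, 0, -0.25], [0, 0, 0]]
    - [-1, [0, 0, -0.3], [0, 0, 0]]

```text
t: 10.92
ee_pos: [462.3, -280.7, 201.1]
ee_rot: [-0.155, 0.988, -0.001, 0.001]
force: [0.6, -0.6, -2.4]
width: 29.9
finger_force: 30.0
```

>>> carry_out:
  series:
    - [-1, [0, 0, -0.1], [0, 0, 0.04]]
    - [-1, [0, 0, -0.2], [0, 0, 0.08]]
    - [-1, [0, 0, -0.3], [0, 0, 0.12]]
    - [-1, [0, 0, -0.4], [0, 0, 0.16]]
    - [-1, [0, 0, -0.4], [0, 0, 0.181]]

```text
t: 11.33
ee_pos: [462.7, -280.9, 241.8]
ee_rot: [0.027, 1.0, -0.001, 0.002]
force: [0.3, -0.4, -3.1]
width: 29.8
finger_force: 30.0
```

>>> carry_out:
  series:
    - [-1, [-0.04, 0.12, 0], [0, 0, 0]]
    - [-1, [-0.09, 0.27, 0], [0, 0, 0]]
    - [-1, [-0.15, 0.45, 0], [0, 0, 0]]
    - [-1, [-0.21, 0.62, 0], [0, 0, 0]]
    - [-1, [-0.26, 0.75, 0], [0, 0, 0]]

```text
t: 11.75
ee_pos: [492.0, -205.1, 239.9]
ee_rot: [0.024, 1.0, 0.0, 0.0]
force: [-0.4, -0.2, -3.1]
width: 29.5
finger_force: 30.0
```

>>> carry_out:
  series:
    - [-1, [-0.06, 0.18, 0], [0, 0, 0]]
    - [-1, [-0.11, 0.34, 0], [0, 0, 0]]
    - [-1, [-0.17, 0.5, 0], [0, 0, 0]]
    - [-1, [-0.22, 0.64, 0], [0, 0, 0]]
    - [-1, [-0.26, 0.75, 0], [0, 0, 0]]

```text
t: 12.17
ee_pos: [521.8, -131.6, 239.9]
ee_rot: [0.024, 1.0, 0.0, 0.0]
force: [-0.3, 0.6, -2.4]
width: 29.3
finger_force: 30.0
```

>>> carry_out:
  series:
    - [-1, [-0.06, 0.18, 0], [0, 0, 0]]
    - [-1, [-0.12, 0.36, 0], [0, 0, 0]]
    - [-1, [-0.18, 0.54, 0], [0, 0, 0]]
    - [-1, [-0.23, 0.67, 0], [0, 0, 0]]
    - [-1, [-0.26, 0.74, 0], [0, 0, 0]]

```text
t: 12.58
ee_pos: [551.5, -58.4, 239.5]
ee_rot: [0.024, 1.0, 0.0, 0.0]
force: [-0.0, 0.4, -2.3]
width: 29.6
finger_force: 30.0
```

```bash
python3 - <<'E'
from h import *
s=status.get_state();r=R.from_quat(s["ee_rot"]).as_matrix();print(s["ee_pos"],s["force"],s["width"],r.round(3)[:2].tolist(),s["t"])
c=cam("scene");cv2.imwrite("pics/s5.png",cv2.resize(c["pixels"][130:350,160:460,::-1],None,fx=2.5,fy=2.5))
c=cam("wrist");P=cloud(c);I=c["pixels"].astype(int).sum(-1);x,y,z=np.moveaxis(P,-1,0);ok=c["depth"]>0
def show(n,m):
    q=P[m&ok]
    if len(q)<9: print(n,len(q));return
    k=cv2.minAreaRect(q[:,:2].astype(np.float32)); print(n,len(q),"med",np.median(q,0).round(1),"rect",np.round(k[0],1),np.round(k[1],1),round(k[2],1))
e=np.array(s["ee_pos"])
show("spare band",(np.hypot(x-e[0],y-e[1])<90)&(z>e[2]-25)&(z<e[2]+20)&(I<200))
show("bar",(z>204)&(z<214)&(abs(x-556)<22)&(y<125)&(y>0)&(I>200))
show("end",(z>216)&(z<224)&(abs(x-556)<22)&(y<25)&(y>-10)&(I>200))
E
```

```text
[551.54718249 -58.35775027 239.48256622] [-0.02202567  0.4131438  -2.27617803] 29.648367714148183 [[-0.999, 0.048, 0.001], [0.048, 0.999, 0.001]] 12.5833
spare band 13906 med [525.7 -56.4 249.8] rect [544.2 -55.9] [126.2  57.6] 13.7
bar 7003 med [554.2  58.2 210. ] rect [555.5  56.3] [109.7  20.5] 87.3
end 477 med [551.6   4.5 219.6] rect [552.2   5.1] [ 7.3 18. ] 89.8
```

View pics/s5.png

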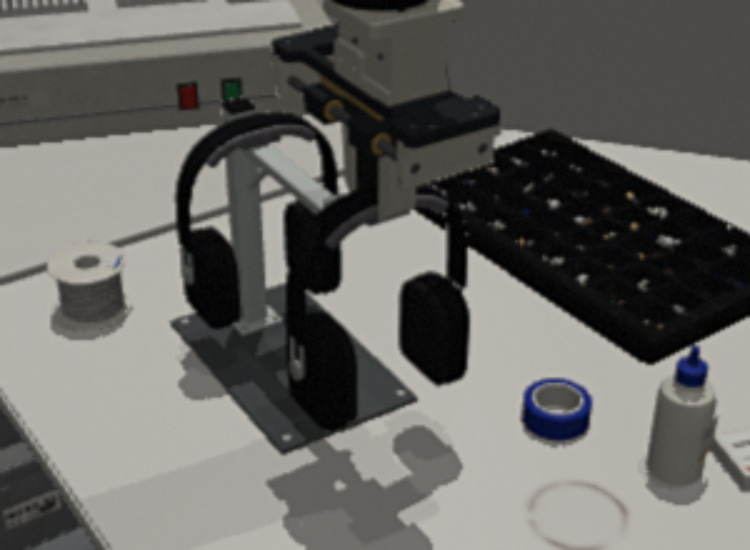

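The spare hangs upright from the gripper, its cups at (322,370) and (434,325), just in front of the bar end. The first pair is still at the post. I slide in over the bar.

>>> carry_out:
  series:
    - [-1, [0, 0.1, 0], [0, 0, 0]]
    - [-1, [0, 0.23, 0], [0, 0, 0]]
    - [-1, [0, 0.37, 0], [0, 0, 0]]
    - [-1, [0.003, 0.5, 0], [0, 0, 0]]
    - [-1, [0.003, 0.6, 0], [0, 0, 0]]

```text
t: 13.1
ee_pos: [553.1, -0.1, 239.3]
ee_rot: [0.025, 1.0, 0.0, -0.0]
force: [0.1, -0.4, -2.1]
width: 29.6
finger_force: 30.0
```

>>> carry_out:
  series:
    - [-1, [0, 0.15, 0], [0, 0, 0]]
    - [-1, [0, 0.3, 0], [0, 0, 0]]
    - [-1, [0, 0.45, 0], [0, 0, 0]]
    - [-1, [0.004, 0.55, 0], [0, 0, 0]]
    - [-1, [0.004, 0.6, 0], [0, 0, 0]]

```text
t: 13.52
ee_pos: [555.9, 60.7, 239.2]
ee_rot: [0.024, 1.0, 0.0, -0.0]
force: [-0.8, 0.4, -2.5]
width: 29.7
finger_force: 30.0
```

>>> carry_out:
  series:
    - [-1, [0, 0, 0.05], [0, 0, 0]]
    - [-1, [0, 0, 0.1], [0, 0, 0]]
    - [-1, [0, 0, 0.15], [0, 0, 0]]
    - [-1, [0, 0, 0.19], [0, 0, 0]]
    - [-1, [0, 0, 0.21], [0, 0, 0]]

```text
t: 13.93
ee_pos: [555.7, 58.5, 217.3]
ee_rot: [0.026, 1.0, -0.0, -0.001]
force: [-0.8, 0.4, -2.5]
width: 29.7
finger_force: 30.0
```

>>> carry_out:
  series:
    - [-1, [0, 0, 0.01], [0, 0, 0]]
    - [-1, [0, 0, 0.02], [0, 0, 0]]
    - [-1, [0, 0, 0.03], [0, 0, 0]]
    - [-1, [0, 0, 0.035], [0, 0, 0]]
    - [-1, [0, 0, 0.035], [0, 0, 0]]

```text
t: 14.35
ee_pos: [556.1, 59.5, 214.7]
ee_rot: [0.025, 1.0, 0.0, 0.0]
force: [-0.9, -0.5, -3.8]
width: 29.6
finger_force: 30.0
```

>>> carry_out:
  series:
    - [-1, [0, 0, 0.01], [0, 0, 0]]
    - [-1, [0, 0, 0.015], [0, 0, 0]]
    - [-1, [0, 0, 0.015], [0, 0, 0]]
    - [-1, [0, 0, 0.02], [0, 0, 0]]
    - [-1, [0, 0, 0.02], [0, 0, 0]]

```text
t: 14.77
ee_pos: [556.3, 59.5, 214.2]
ee_rot: [0.025, 1.0, 0.0, 0.001]
force: [-4.9, -0.6, 10.9]
width: 29.5
finger_force: 30.0
```

The crown rests on the bar. I ease off and open part way.

>>> carry_out:
  series:
    - [-1, [0, 0, -0.01], [0, 0, 0]]
    - [-1, [0, 0, -0.01], [0, 0, 0]]
    - [-0.25, [0, 0, -0.01], [0, 0, 0]]
    - [-0.15, [0, 0, -0.01], [0, 0, 0]]
    - [0, [0, 0, -0.01], [0, 0, 0]]

```text
t: 15.18
ee_pos: [556.2, 59.5, 213.7]
ee_rot: [0.025, 1.0, 0.0, 0.0]
force: [0.0, -0.9, -0.1]
width: 41.8
finger_force: 0.0
```

>>> carry_out:
  series:
    - [0, [0, 0, -0.01], [0, 0, 0]]
    - [0, [0, 0, -0.01], [0, 0, 0]]
    - [0, [0, 0, -0.01], [0, 0, 0]]
    - [0, [0, 0, -0.01], [0, 0, 0]]
    - [0, [0, 0, -0.01], [0, 0, 0]]

```text
t: 15.6
ee_pos: [556.1, 59.5, 214.7]
ee_rot: [0.025, 1.0, 0.0, -0.0]
force: [-0.7, -0.4, -0.5]
width: 45.6
finger_force: 0.0
```

>>> carry_out:
  series:
    - [0, [0, 0, -0.08], [0, 0, 0]]
    - [0, [0, 0, -0.2], [0, 0, 0]]
    - [0, [0, 0, -0.45], [0, 0, 0]]
    - [0, [0, 0, -0.75], [0, 0, 0]]
    - [0, [0, 0, -1], [0, 0, 0]]

```text
t: 16.02
ee_pos: [556.1, 59.3, 317.0]
ee_rot: [0.025, 1.0, 0.0, 0.0]
force: [1.1, 0.3, 0.9]
width: 45.6
finger_force: 0.0
```

>>> carry_out:
  series:
    - [0, [0.1, -0.3, -0.1], [0, 0, 0]]
    - [0, [0.2, -0.6, -0.2], [0, 0, 0]]
    - [0, [0.3, -0.9, -0.2], [0, 0, 0]]
    - [0, [0.3, -0.9, -0.2], [0, 0, 0]]
    - [0, [0.3, -0.9, -0.2], [0, 0, 0]]

```text
t: 16.43
ee_pos: [521.2, -31.0, 335.9]
ee_rot: [0.027, 1.0, 0.0, 0.001]
force: [-0.8, 0.9, -1.3]
width: 45.8
finger_force: 0.0
```

>>> carry_out:
  series:
    - [0, [0.1, -0.3, 0], [0, 0, 0]]
    - [0, [0.2, -0.6, 0], [0, 0, 0]]
    - [0, [0.3, -0.9, 0], [0, 0, 0]]
    - [0, [0.3, -0.9, 0], [0, 0, 0]]
    - [0, [0.3, -0.9, 0], [0, 0, 0]]

```text
t: 16.85
ee_pos: [487.0, -118.1, 335.1]
ee_rot: [0.026, 1.0, 0.0, 0.0]
force: [-0.8, 1.0, -0.0]
width: 45.7
finger_force: 0.0
```

```bash
python3 - <<'E'
from h import *
c=cam("scene");cv2.imwrite("pics/s6.png",cv2.resize(c["pixels"][130:350,160:460,::-1],None,fx=2.5,fy=2.5))
T=cam("top")
P=cloud(T);I=T["pixels"].astype(int).sum(-1);x,y,z=np.moveaxis(P,-1,0);ok=T["depth"]>0
for n,a,b in(("spare",20,105),("hung",115,165)):
  m=ok&(z>215)&(z<234)&(abs(x-558)<60)&(y>a)&(y<b)&(I<250); q=P[m]
  k=cv2.minAreaRect(q[:,:2].astype(np.float32)); print(n,len(q),np.median(q,0).round(1),z[m].max(),np.round(k[0],1),np.round(k[1],1),round(k[2],1))
E
```

```text
spare 673 [557.8  58.2 227.7] 233.95488498178554 [558.1  59. ] [ 29.8 114.5] 87.4
hung 679 [560.5 142.3 227.7] 233.94844249884204 [563.1 147. ] [ 36.3 110.6] 87.6
```

View pics/s6.png

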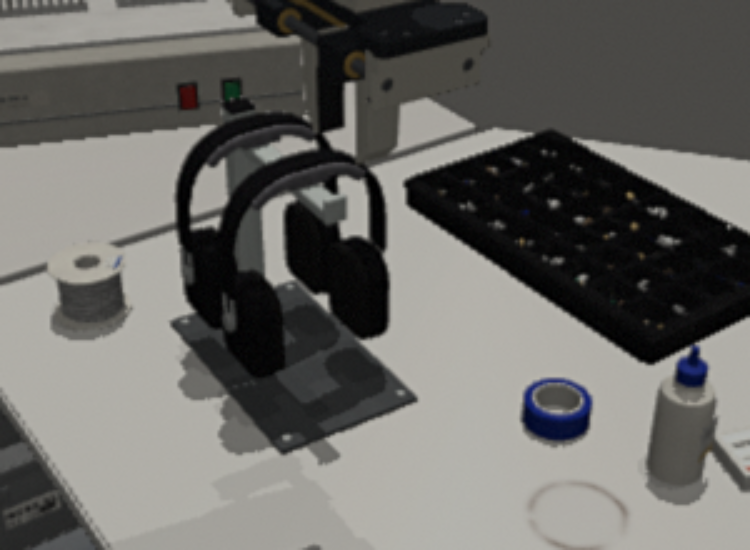

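Both pairs hang square, with the spare's cups on either side of the bar at (253,325) and (358,285). One numeric check that the first pair's band is still at the post.

```bash
python3 - <<'E'
from h import *
T=cam("top");P=cloud(T);I=T["pixels"].astype(int).sum(-1);ok=T["depth"]>0
b=np.array([-.05,-.9987]);a=np.array([.9987,-.05]);d=P[...,:2]-np.array([562.4,158.7]);s=d@b;l=d@a;z=P[...,2]
for n,lo,hi in(("hung",-20,50),("spare",60,140)):
  for sd in(-1,1):
    m=ok&(z>205)&(z<236)&(I<250)&(l*sd>18)&(l*sd<50)&(s>lo)&(s<hi);print(n,sd,m.sum(),np.percentile(s[m],[1,50,99]).round(1))
m=ok&(z>228)&(z<242)&(abs(l)<11)&(s>-40)&(s<50);print("post+band s hist",np.histogram(s[m],bins=np.arange(-30,40,4)))
st=status.get_state();print(st["t"],st["force"])
E
```

```text
hung -1 213 [ 3.7 16.6 29.5]
hung 1 191 [ 4.6 18.2 29.7]
spare -1 228 [ 85.5 100.7 115. ]
spare 1 204 [ 85.  100.6 114.4]
post+band s hist (array([ 0, 17, 21, 23, 21, 18, 20, 18, 17, 19, 20, 18, 21, 21, 12,  0,  0]), array([-30, -26, -22, -18, -14, -10,  -6,  -2,   2,   6,  10,  14,  18,
        22,  26,  30,  34,  38]))
17.0 [-0.44337858 -0.64289995 -0.65858834]
```

```bash
python3 -c "
from bench import manip
print(manip.job_done())"
```

```text
the job is handed in; nothing more can be done
None
```

The job is handed in at about 17 s: the first pair was pushed along the bar until it stopped against the post. The second hangs square about 100 mm from the post with one cup on each side of the bar, and I saw nothing else on the bench move.

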